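# Set the round bench supplies on their pads

### The arm

A 6-joint arm with a two-finger parallel gripper is mounted at the origin on a cart in front of the work surface, level with it; the furniture and walls round the work are solid. World frame = base frame: x ahead of the robot, y to its left, z up, the work surface at z = 0. Lengths are in m, angles in rad, forces in N, time in s.
With the tool pointing down it reaches from about 0.275 to 0.725 m from the base axis. Payload 15.9 kg.
Tool frame: the origin (TCP) lies on the centre line of the jaws, within the pads' length; the fingertips stand 8 mm ahead of it and the grasp point (between the pads) lies 11 mm behind it; z points along the fingers, y is the line along which they close (so a half turn about z gives the same grasp; the last joint's range is limited). The gripper opens to 85 mm and grips with 20 to 120 N. Pads are 22 mm wide; open, the fingers measure 114 mm over their backs; the gripper's body (76 mm by 85 mm) begins 54 mm behind the grasp point. The pads swing forward as they close: fully open they stand 13 mm farther back than shut.
Start: joints at [-1.228, 0.213, -0.034, 1.323, 0, 1.571], TCP at [0.168, -0.471, 0.239] pointing down, gripper open.
Joint ranges: [-2.98, 2.98], [-0.74, 1.72], [-1.14, 1.35], [-2.1, 2.04], [-1.57, 1.44], [-3.14, 3.14]. Speed limits (rad/s): [1.89, 1.89, 2.39, 2.57, 3.14, 3.14].

### API

Orientations are given as a unit quaternion [x, y, z, w].
In Python, from rig import read_state, viewer, workorder gives the robot as it stands.
- The arm moves only by the shell command python3 -m pendant 'ROWS' [FORCE]. ROWS is JSON, a list of rows, each a list of 3 entries, a list of its own where there are three numbers: the shift along the tool's x, y, z in mm, then the turn, a rotation vector about the tool's x, y, z in degrees, then the closure, from 0 (fully open) to 1 (shut). In form: [[[x, y, z], [rx, ry, rz], hand], ...]. A call has 1 to 20 rows; each row is the pose to reach, as a shift and turn from the pose commanded when the call began, along the tool's axes at that moment; what a row does not reach only later rows make up. A row lasts 1/8 s, in which the tool goes at most 62.5 mm and 10.7 degrees, less where a joint would pass 70% of its speed; a pose out of reach is approached as far as the arm can. A call with a gripper value outside its range is refused whole. The fingers move at their own pace and stop on an object; FORCE is the grip in N (left out, the last holds). Time passes only in rows, so rows that repeat a pose let the fingers close. It gives the time, the measured TCP pose, the force, the opening and the grip force at its end, in the units of the state.
- read_state(): the state, without advancing time (a new reading comes with each control period).
- viewer.get_image(name): name is "scene" or "top" or "wrist"; returns a dict with "image" (384x512x3 uint8, blue, green, red), "K" (3x3 intrinsics, pixels), "R" (3x3) and "t" (3): a world point X has camera coordinates R X + t. Camera axes: x right, y down, z forward; pixel columns grow to the right and rows downward; lengths in m; the calibration is good to about 2 mm. A picture is of the moment at which its call begins. There is no depth.
- workorder.finish_job(): hands the job in; it is judged then, once.
The state is a dict: "time": time; "joints": joint angles; "qd": joint speeds; "effort": joint torques, N m; "position": TCP position; "orientation": TCP orientation; "wrist_force": force on the tool from outside, world axes, zero at the start; "wrist_torque": the same for the moment, N m; "width": finger opening in m; "grip_force": force on a finger pad.
Only numpy, scipy, OpenCV 4.12 (cv2) and the standard library are available. Lean on these libraries where they do the work, as an engineer would, in place of code of your own. Each camera call takes 0.05 s, during which the arm holds its last target. There are 200 camera calls.

### The job

Put the four round-footed bench things away by size, each standing upright in the middle of its own round black pad: the brass weight on the smallest pad, the yellow-lidded jar on the second smallest, the tip-cleaner tin on the second largest and the yellow suction lifter on the largest. Leave the white box and the pink rubber block where they are.

Things in the scene. Friction and masses are not known exactly. Their poses are not given: they have to be found in the camera images.
- weight: Turned pale brass weight with a round knob, the smallest of the four round-footed things: foot 26 mm across up to 16 mm height, round knob 20 mm across above it, 29 mm high in all. Stands upright. Origin at the centre of its underside, z up. Its mass and that of the other round-footed things varies (all under 0.35 kg).
- jar: Small white round jar with a yellow screw lid (the lid is fixed on): 36 mm across at the lid (20 to 33 mm height), 33 mm at the foot, 33 mm high. Stands upright. Origin at the centre of its underside, z up.
- tin: Black round tip-cleaner tin topped with a curly tuft of brass wool: 50 mm across, 34 mm high to the rim, 38 mm with the wool. Stands upright. Origin at the centre of its underside, z up.
- lifter: Yellow screen lifter with a black round suction foot 58 mm across and a loop handle standing up from it; 78 mm high. The loop lies in the body's own y-z plane: it is 8 to 10 mm thick along the body's x axis and 58 mm wide along y, its top bar spans z = 65 to 78 mm and about 40 mm along y. Best gripped across the top bar, closing along the body's x. It is not stuck down. Origin at the centre of its underside, z up.
- pad_smallest: Flat round black rubber pad with a thin light ring near its edge, the smallest of the four: 46 mm across, 4 mm thick, fixed to the bench top. Origin at the centre of its underside, on the bench; its top face is at z = 0.004.
- pad_second: Flat round black rubber pad with a thin light ring near its edge, the second smallest of the four: 60 mm across, 4 mm thick, fixed to the bench top. Origin at the centre of its underside, on the bench; its top face is at z = 0.004.
- pad_third: Flat round black rubber pad with a thin light ring near its edge, the second largest of the four: 76 mm across, 4 mm thick, fixed to the bench top. Origin at the centre of its underside, on the bench; its top face is at z = 0.004.
- pad_largest: Flat round black rubber pad with a thin light ring near its edge, the largest of the four: 94 mm across, 4 mm thick, fixed to the bench top. Origin at the centre of its underside, on the bench; its top face is at z = 0.004.
- white_box: White plastic module box standing upright, 33 mm (x) by 56 mm (y), 62 mm high; loose. Not to be moved. Origin at the centre of its underside, z up.
- rubber_block: Pink cleaning rubber in a white sleeve lying flat, 56 mm (x) by 23 mm (y), 15 mm high; loose. Not to be moved. Origin at the centre of its underside, z up.
Things that resemble listed ones, but are neither listed nor needed, are in the scene too. Leave any purple look-alike of the pad_smallest alone.

How it is judged:
By the outcome, as a careful person would: the job done as asked, in the order asked, and still so for the second after the job is handed in, with the robot touching nothing.
It also fails if it takes over 83 s, if anything falls off the work surface, if the arm or the gripper's body presses on something with over 40 N, if the wrist force passes 120 N, or if a joint passes its speed limit or range.

## Working session

There is one attempt and no reset: what is moved stays moved. The work goes in short steps, Python scripts to look and compute and a shell command to move; the robot and the scene stay as the last step left them, time stands still between calls to the robot, and variables do not carry over. Pictures are saved under pics/ and viewed, at most 14 in all, crops included, and the job is handed in when it is done.

```bash
mkdir -p pics; python3 - <<'E'
from rig import read_state, viewer
import cv2,pickle
d={n:viewer.get_image(n) for n in("top","scene")}
pickle.dump(d,open("v0.pkl","wb"))
for n in d: cv2.imwrite(f"pics/{n}0.png",cv2.resize(d[n]["image"],(800,600),interpolation=cv2.INTER_CUBIC)); print(n,d[n]["K"],d[n]["R"],d[n]["t"])
print(read_state())
E
```

```text
top [[458.52463102   0.         251.30293404]
 [  0.         458.52463102 192.80206673]
 [  0.           0.           1.        ]] [[-0.01613916 -0.99984576  0.00692733]
 [-0.99184528  0.01513325 -0.12654616]
 [ 0.12642181 -0.00891319 -0.99193653]] [0.02099268 0.56851477 0.98803927]
scene [[438.11807378   0.         256.7742957 ]
 [  0.         438.11807378 193.76618652]
 [  0.           0.           1.        ]] [[-0.86054237 -0.50925694  0.01114443]
 [-0.30198627  0.49243314 -0.81628053]
 [ 0.41020864 -0.70580944 -0.57754818]] [0.49122795 0.19509818 0.82979032]
{'time': 0.1, 'joints': array([-1.22800383e+00,  2.13316578e-01, -3.50078125e-02,  1.32348260e+00,
       -3.58371057e-05,  1.57079868e+00]), 'qd': array([ 0.00034156, -0.0028959 ,  0.00127824,  0.00038059,  0.00039849,
       -0.00194124]), 'effort': array([ 9.83640566e-04, -6.87245107e+01,  4.87809849e+01,  1.22914673e-02,
        6.33705099e-05,  6.38494868e-06]), 'position': array([ 0.16794799, -0.47063102,  0.23885628]), 'orientation': array([ 9.85347659e-01,  1.70557133e-01, -1.03845040e-04, -4.94870741e-04]), 'wrist_force': array([ 0.08897637, -1.22063331, -0.13775477]), 'wrist_torque': array([-0.05850074,  0.00299783,  0.03763986]), 'grip_force': 0.0, 'width': 0.08552631438559369}
```

View pics/top0.png

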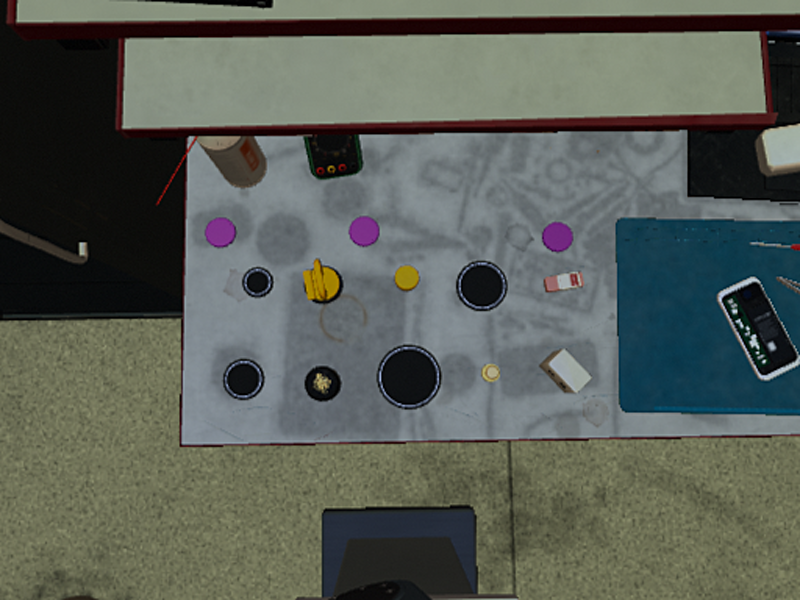

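View pics/scene0.png

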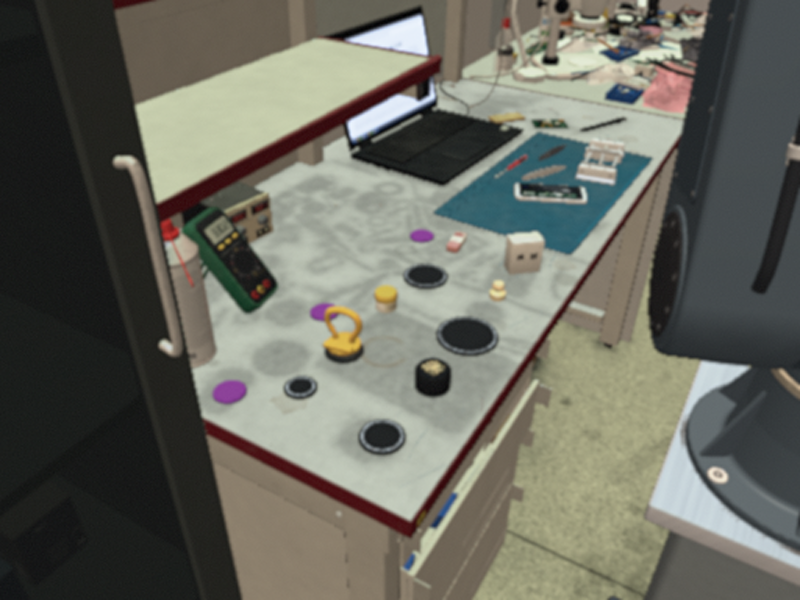

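The top view shows four black pads with light rings at (258,282), (243,379), (482,286) and (409,377). It also shows the lifter at (322,283), jar (406,278), tin (322,383) and weight (491,373). I'll measure them in an enlarged crop.

```bash
cat > h.py <<'E'
import numpy as np,cv2,pickle
from scipy.spatial.transform import Rotation as Ro
def ray(v,u,w,z):
    d=v["R"].T@np.linalg.inv(v["K"])@[u,w,1]; c=-v["R"].T@v["t"]
    return c+d*(z-c[2])/d[2]
def proj(v,X):
    p=v["K"]@(v["R"]@np.array(X)+v["t"]); return p[:2]/p[2]
def tool(s,X):   # world point -> shift in tool axes mm
    return 1e3*Ro.from_quat(s["orientation"]).inv().apply(np.array(X)-s["position"])
E
python3 - <<'E'
from h import *
d=pickle.load(open("v0.pkl","rb")); v=d["top"]; im=v["image"]
cv2.imwrite("pics/c0.png",cv2.resize(im[140:275,118:388],(800,400),interpolation=cv2.INTER_CUBIC))
g=im.max(2)
for n,(a,b),z in [("p1",(258,282),.004),("p2",(243,379),.004),("p3",(482,286),.004),("p4",(409,377),.004),("tin",(322,383),.034),("jar",(406,278),.033),("weight",(491,373),.024)]:
    u,w=a*.64,b*.64
    m=(g<70).astype(np.uint8)
    if n=="jar": m=((im[:,:,0]<90)&(im[:,:,2]>120)).astype(np.uint8)
    k,l,st,c=cv2.connectedComponentsWithStats(m)
    i=l[int(w),int(u)]
    if i and n!="weight": u2,w2=c[i]; ex=st[i][2:4]
    else: u2,w2=u,w; ex=0
    print(n,(u,w),(u2,w2),ex,ray(v,u2,w2,z).round(4), "mm/px",1000*np.linalg.norm(ray(v,u2+1,w2,z)-ray(v,u2,w2,z)))
print("shelf edge",[ray(v,400*.64,131*.64,z).round(3) for z in(0,.2,.3)], ray(d["scene"],300*.64,140*.64,.3))
print("lifter base",ray(v,322*.64,284*.64,.01),"top ends",ray(v,317*.64,262*.64,.075),ray(v,322*.64,298*.64,.075))
E
```

```text
p1 (165.12, 180.48) (np.float64(164.38311688311688), np.float64(180.1818181818182)) [14 14] [0.6053 0.212  0.004 ] mm/px 2.305964908945122
p2 (155.52, 242.56) (np.float64(155.4189814814815), np.float64(242.48611111111111)) [26 26] [0.4625 0.2312 0.004 ] mm/px 2.2660277434789857
p3 (308.48, 183.04) (np.float64(307.7816593886463), np.float64(182.58515283842794)) [33 32] [ 0.5947 -0.1192  0.004 ] mm/px 2.3145370960354534
p4 (261.76, 241.28) (np.float64(261.4118158123371), np.float64(240.88097306689835)) [42 41] [ 0.4623 -0.0094  0.004 ] mm/px 2.2742533246313976
tin (206.08, 245.12) (206.08, 245.12) 0 [0.4543 0.1136 0.034 ] mm/px 2.2029118272999146
jar (259.84000000000003, 177.92000000000002) (np.float64(259.84615384615387), np.float64(176.97802197802199)) [15 15] [ 0.6048 -0.0078  0.033 ] mm/px 2.250709580698052
weight (314.24, 238.72) (314.24, 238.72) 0 [ 0.4648 -0.1269  0.024 ] mm/px 2.2357225041942854
shelf edge [array([ 0.835, -0.004,  0.   ]), array([0.76 , 0.001, 0.2  ]), array([0.722, 0.003, 0.3  ])] [0.66807882 0.09329065 0.3       ]
lifter base [0.5992344  0.11524798 0.01      ] top ends [0.62013519 0.11617795 0.075     ] [0.56979805 0.10945144 0.075     ]
```

View pics/c0.png

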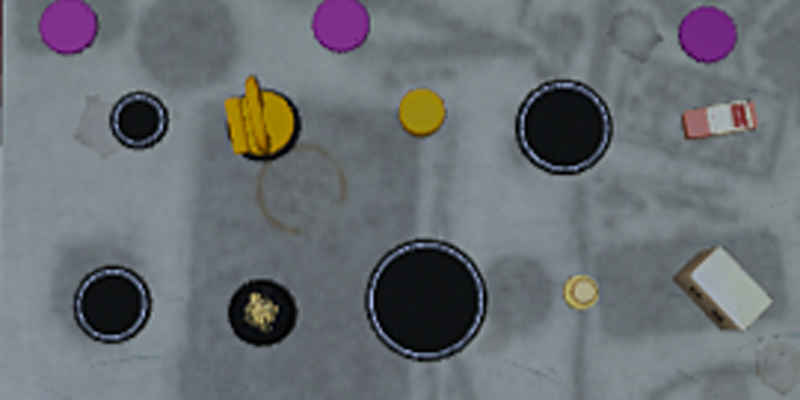

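```bash
python3 -m pendant '[[[395,-224,60],[0,0,19.6],0.35],[[395,-224,60],[0,0,19.6],0.35],[[395,-224,60],[0,0,19.6],0.35],[[395,-224,60],[0,0,19.6],0.35],[[395,-224,60],[0,0,19.6],0.35],[[395,-224,60],[0,0,19.6],0.35],[[395,-224,119],[0,0,19.6],0.35],[[395,-224,119],[0,0,19.6],0.35],[[395,-224,119],[0,0,19.6],0.35],[[395,-224,119],[0,0,19.6],0.35],[[395,-224,119],[0,0,19.6],0.35]]' 40
python3 - <<'E'
from h import *
from rig import viewer,read_state
v=viewer.get_image("wrist"); s=read_state(); pickle.dump((v,s),open("w1.pkl","wb"))
im=cv2.resize(v["image"],(800,600),interpolation=cv2.INTER_CUBIC)
p=proj(v,[.4648,-.1269,.024])/.64; cv2.drawMarker(im,tuple(int(i) for i in p),(0,0,255),0,10)
cv2.imwrite("pics/w1.png",im); print(s,p,-v["R"].T@v["t"])
d=pickle.load(open("v0.pkl","rb"))
def tri(a,b):
    A=np.vstack([np.r_[1,0,0]*0]);P=[]
    rows=[]
    for v,p in((d["top"],a),(d["scene"],b)):
        M=v["K"]@np.c_[v["R"],v["t"]]; P.append(M)
    X=cv2.triangulatePoints(P[0],P[1],np.array(a)*.64,np.array(b)*.64); return (X[:3]/X[3]).ravel()
print("shelf corner",tri((775.,118.),(440.,63.)))
E
```

```text
time: 1.48
position: [0.4648, -0.1281, 0.1212]
orientation: [1.0, -0.0, 0.001, 0.0]
wrist_force: [0.2, 0.1, 0.4]
width: 0.0554
grip_force: 0.0
{'time': 1.525, 'joints': array([-2.68873485e-01,  2.31383532e-01, -3.16451592e-01,  1.02164508e+00,
       -7.71464822e-05,  2.87343853e+00]), 'qd': array([ 0.00169286,  0.00146914, -0.00121111, -0.00406395,  0.00144894,
        0.00419454]), 'effort': array([ 5.17983735e-01, -6.64268732e+01,  4.52675128e+01,  1.44430652e-02,
        9.43390711e-03, -1.36822564e-02]), 'position': array([ 0.46478219, -0.12809335,  0.12114087]), 'orientation': array([ 9.99999718e-01, -3.59703433e-04,  6.24246546e-04,  2.11773736e-04]), 'wrist_force': array([-0.07238761,  0.47273575,  0.53200365]), 'wrist_torque': array([0.02395802, 0.00630129, 0.05866143]), 'grip_force': 0.0, 'width': 0.055362936365896585} [396.19496014 309.26939673] [ 0.536199   -0.12748388  0.25620326]
shelf corner [ 0.7472813  -0.43392121  0.25644386]
```

View pics/w1.png

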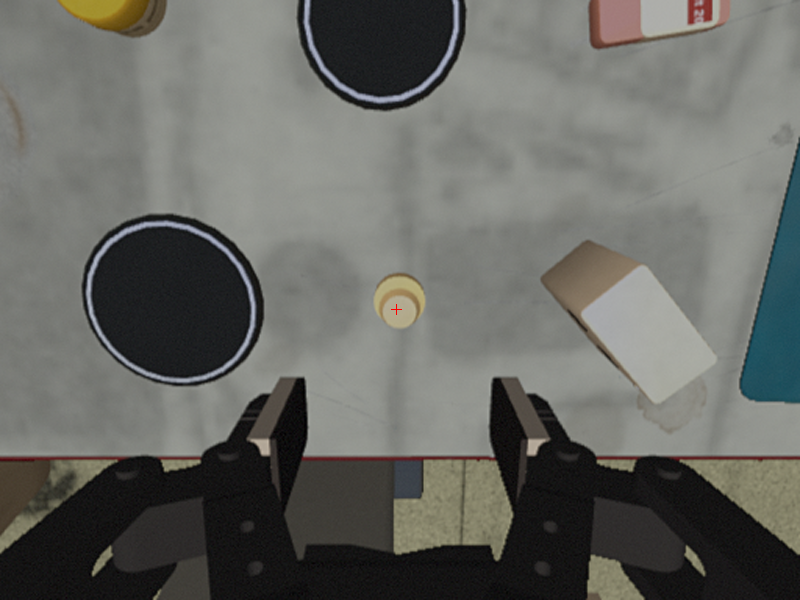

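The weight stands at (400,302), about 2 mm right of the predicted mark, and the fingers clear the white box at (545,280). I'll go down, grip it and lift.

```bash
python3 -m pendant '[[[0,1,50],[0,0,0],0.35],[[0,1,90],[0,0,0],0.35],[[0,1,111],[0,0,0],0.35],[[0,1,111],[0,0,0],0.35],[[0,1,111],[0,0,0],1],[[0,1,111],[0,0,0],1],[[0,1,111],[0,0,0],1],[[0,1,111],[0,0,0],1],[[0,1,111],[0,0,0],1],[[0,1,111],[0,0,0],1],[[0,1,60],[0,0,0],1],[[0,1,1],[0,0,0],1],[[0,1,1],[0,0,0],1]]' 40
python3 - <<'E'
from h import *
v,s=pickle.load(open("w1.pkl","rb"))
print("p4",ray(v,173*.64,299*.64,.004),"w",ray(v,400*.64,308*.64,.027),"p3 bottom/left/right",ray(v,383*.64,109*.64,.004),ray(v,297*.64,20*.64,.004),ray(v,466*.64,20*.64,.004))
E
```

```text
time: 3.15
position: [0.4675, -0.129, 0.1242]
orientation: [1.0, 0.0, 0.004, 0.001]
wrist_force: [0.4, 0.2, -2.5]
width: 0.0228
grip_force: 40.1
p4 [ 0.4643085  -0.01130505  0.004     ] w [ 0.46634944 -0.1287092   0.027     ] p3 bottom/left/right [ 0.5563124 -0.1208397  0.004    ] [ 0.59339905 -0.08288691  0.004     ] [ 0.59338315 -0.15812755  0.004     ]
```

```bash
python3 -m pendant '[[[70,-170,0],[0,0,-20],1],[[70,-170,0],[0,0,-20],1],[[140,-340,0],[0,0,-40],1],[[140,-340,0],[0,0,-40],1],[[140,-340,0],[0,0,-40],1],[[140,-340,0],[0,0,-40],1],[[140,-340,0],[0,0,-40],1],[[140,-340,20],[0,0,-40],1],[[140,-340,40],[0,0,-40],1],[[140,-340,40],[0,0,-40],1],[[140,-340,40],[0,0,-40],1]]'
cat > look.py <<'E'
import sys
from h import *
from rig import viewer,read_state
n=sys.argv[1]; v=viewer.get_image("wrist"); s=read_state(); pickle.dump((v,s),open(n+".pkl","wb"))
im=cv2.resize(v["image"],(800,600),interpolation=cv2.INTER_CUBIC)
for a in sys.argv[2:]:
    p=proj(v,eval(a))/.64; cv2.drawMarker(im,tuple(int(i) for i in p),(0,0,255),0,10)
cv2.imwrite(f"pics/{n}.png",im); print(s["time"],s["joints"].round(2),s["position"].round(4),s["orientation"].round(4),s["width"],s["wrist_force"].round(1))
E
python3 look.py w2 "[.605,.2115,.004]"
```

```text
time: 4.53
position: [0.6047, 0.2116, 0.0801]
orientation: [0.94, 0.342, 0.0, 0.0]
wrist_force: [0.0, 0.1, -0.8]
width: 0.0228
grip_force: 40.1
4.575 [ 0.34  0.57  0.08  1.08 -0.    2.78] [0.605  0.2117 0.0803] [9.396e-01 3.422e-01 6.000e-04 0.000e+00] 0.02274764638296818 [ 0.6 -0.4 -0.8]
```

View pics/w2.png

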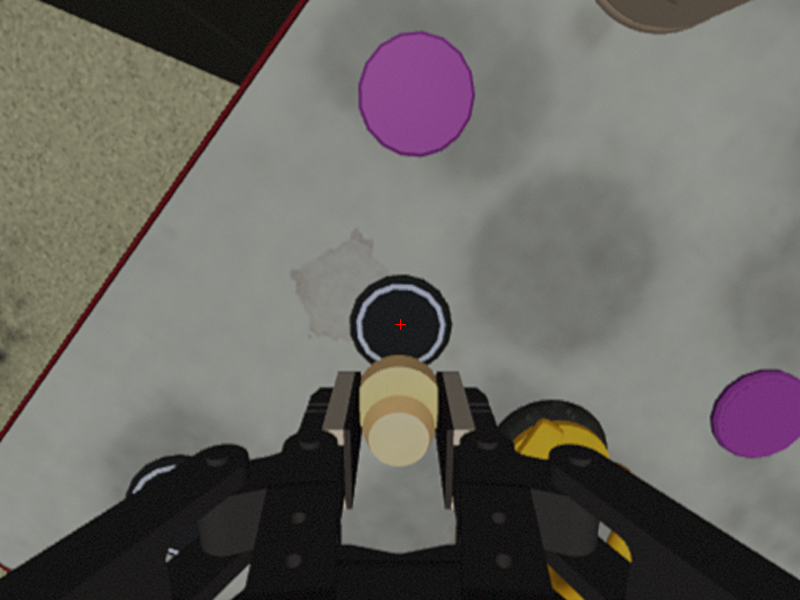

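The pad centre is at (400.5,323), on the mark. The held weight's knob top is centred at (399,438).

```bash
python3 - <<'E'
from h import *
v,s=pickle.load(open("w2.pkl","rb"))
print(tool(s,ray(v,399*.64,438*.64,.099)),tool(s,ray(v,400.5*.64,323*.64,.004)))
E
```

```text
[  1.0616628   -0.86873042 -18.66295014] [ 3.14919360e-01 -1.81734729e-02  7.63366977e+01]
```

```bash
python3 -m pendant '[[[0,0,40],[0,0,0],1],[[0,0,58],[0,0,0],1],[[0,0,66],[0,0,0],1],[[0,0,66],[0,0,0],1],[[0,0,66],[0,0,0],1],[[0,0,66],[0,0,0],0.5],[[0,0,66],[0,0,0],0.4],[[0,0,66],[0,0,0],0.4],[[0,0,40],[0,0,0],0.4],[[0,0,-20],[0,0,0],0.4],[[0,0,-40],[0,0,0],0.4],[[0,0,-40],[0,0,0],0.4]]'; python3 - <<'E'
from h import *
from rig import read_state
s=read_state();print(s["position"],tool(s,[.6048,-.0078,.12]))
E
```

```text
time: 6.08
position: [0.6056, 0.2123, 0.1211]
orientation: [0.94, 0.342, 0.002, 0.0]
wrist_force: [0.5, 0.0, -0.9]
width: 0.0515
grip_force: 0.0
[0.60559429 0.21230316 0.12108901] [-142.20209108  168.00318149    0.84559112]
```

```bash
python3 -m pendant '[[[-142,168,0],[0,0,0],0.2],[[-142,168,0],[0,0,0],0.2],[[-142,168,0],[0,0,0],0.2],[[-142,168,0],[0,0,0],0.2],[[-142,168,20],[0,0,0],0.2],[[-142,168,20],[0,0,0],0.2],[[-142,168,20],[0,0,0],0.2]]'; python3 look.py w3 "[.6048,-.0078,.033]"
```

```text
time: 6.95
position: [0.6037, -0.0076, 0.0992]
orientation: [0.939, 0.343, -0.0, -0.0]
wrist_force: [-0.2, -0.7, 0.5]
width: 0.0686
grip_force: 0.0
7.0 [-0.01  0.48 -0.01  1.08  0.    2.43] [ 0.604  -0.0075  0.0995] [ 0.9394  0.3427  0.     -0.    ] 0.068160377253452 [-0.   0.3  0.2]
```

View pics/w3.png

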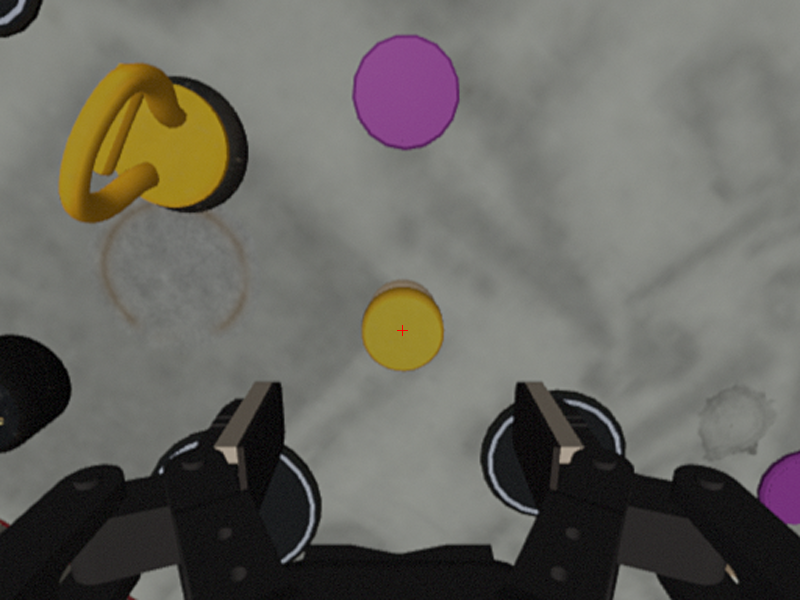

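The jar lid is centred at (402,329), on the mark, so I'll grip it.

```bash
python3 -m pendant '[[[0,1,50],[0,0,0],0.2],[[0,1,75],[0,0,0],0.2],[[0,1,85],[0,0,0],0.2],[[0,1,85],[0,0,0],0.2],[[0,1,85],[0,0,0],1],[[0,1,85],[0,0,0],1],[[0,1,85],[0,0,0],1],[[0,1,85],[0,0,0],1],[[0,1,85],[0,0,0],1],[[0,1,60],[0,0,0],1],[[0,1,0],[0,0,0],1],[[0,1,-20],[0,0,0],1],[[0,1,-20],[0,0,0],1],[[0,1,-20],[0,0,0],1]]' 40;  python3 - <<'E'
from h import *
from rig import read_state
s=read_state();print(s["position"],tool(s,[.4625,.231,.12]))
E
```

```text
time: 8.75
position: [0.6041, -0.0088, 0.1183]
orientation: [0.94, 0.342, -0.001, -0.0]
wrist_force: [0.8, 0.1, -0.6]
width: 0.0344
grip_force: 40.0
[ 0.60405241 -0.00880186  0.11833911] [  45.89267855 -274.65690487   -1.49097293]
```

```bash
python3 -m pendant '[[[46,-275,0],[0,0,0],1],[[46,-275,0],[0,0,0],1],[[46,-275,0],[0,0,0],1],[[46,-275,0],[0,0,0],1],[[46,-275,0],[0,0,0],1],[[46,-275,20],[0,0,0],1],[[46,-275,40],[0,0,0],1],[[46,-275,40],[0,0,0],1],[[46,-275,40],[0,0,0],1],[[46,-275,40],[0,0,0],1]]'; python3 look.py w4 "[.4625,.231,.004]"
```

```text
time: 10.0
position: [0.4632, 0.2314, 0.0799]
orientation: [0.94, 0.342, 0.0, -0.0]
wrist_force: [-0.9, -0.1, -0.4]
width: 0.0346
grip_force: 40.2
10.05 [ 0.46  0.33 -0.29  0.95  0.    2.91] [0.4632 0.2314 0.0799] [ 9.396e-01  3.423e-01  5.000e-04 -1.000e-04] 0.034544841123669054 [-1.1  0.5 -0.5]
```

View pics/w4.png

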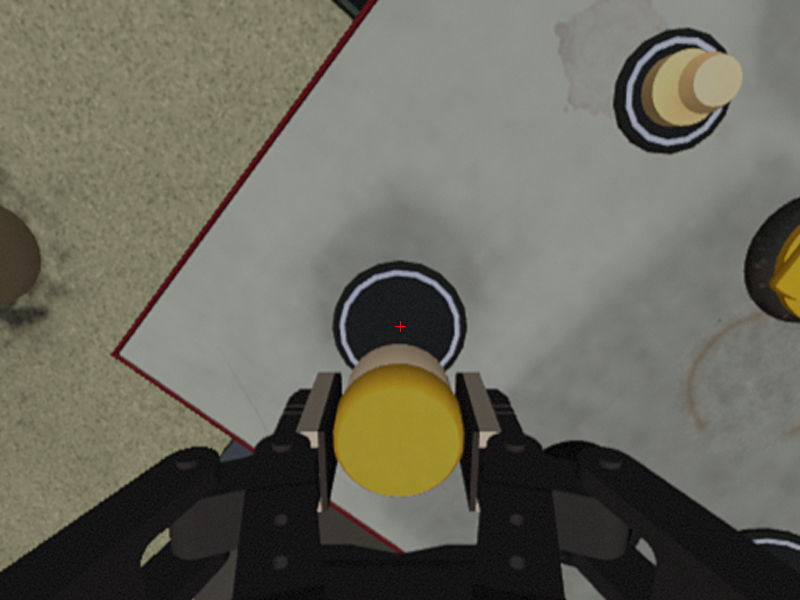

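The pad is centred at about (400,324), with the held jar's lid at (399,430). The weight stands on its pad at the upper right.

```bash
python3 - <<'E'
from h import *
v,s=pickle.load(open("w4.pkl","rb"))
print(tool(s,ray(v,399*.64,430*.64,.099)),tool(s,ray(v,400*.64,324*.64,.004)))
E
python3 -m pendant '[[[0,0,40],[0,0,0],1],[[0,0,56],[0,0,0],1],[[0,0,61],[0,0,0],1],[[0,0,61.5],[0,0,0],1],[[0,0,61.5],[0,0,0],1],[[0,0,61.5],[0,0,0],0.3],[[0,0,61.5],[0,0,0],0.2],[[0,0,61.5],[0,0,0],0.2],[[0,0,30],[0,0,0],0.1],[[0,0,-30],[0,0,0],0],[[0,0,-40],[0,0,0],0],[[0,0,-40],[0,0,0],0]]'; python3 - <<'E'
from h import *
from rig import read_state
s=read_state();print(s["position"],tool(s,[.4543,.1136,.12]))
E
```

```text
[  3.80002525  -0.8321755  -19.12009518] [ 0.24180112 -0.18036931 75.87688153]
time: 11.55
position: [0.4632, 0.2315, 0.1197]
orientation: [0.94, 0.342, 0.001, -0.0]
wrist_force: [0.2, 0.3, -1.5]
width: 0.0853
grip_force: 0.0
[0.46324059 0.23153428 0.11972675] [-82.71606185  84.53656537  -0.35427425]
```

```bash
python3 -m pendant '[[[-83,84.5,0],[0,0,0],0],[[-83,84.5,0],[0,0,0],0],[[-83,84.5,0],[0,0,0],0],[[-83,84.5,0],[0,0,0],0],[[-83,84.5,0],[0,0,0],0]]'; python3 look.py w5 "[.4543,.1136,.034]" "[.4625,.231,.037]" "[.4625,.231,.004]" "[.605,.2115,.004]" "[.605,.2115,.033]"
```

```text
time: 12.18
position: [0.4535, 0.1141, 0.1187]
orientation: [0.939, 0.343, -0.0, -0.0]
wrist_force: [0.4, -0.2, -0.3]
width: 0.0854
grip_force: 0.0
12.225 [ 0.25  0.21 -0.35  1.01  0.    2.69] [0.4535 0.1141 0.1189] [ 9.393e-01  3.430e-01 -3.000e-04 -1.000e-04] 0.08562069520300464 [0.1 0.  1. ]
```

View pics/w5.png

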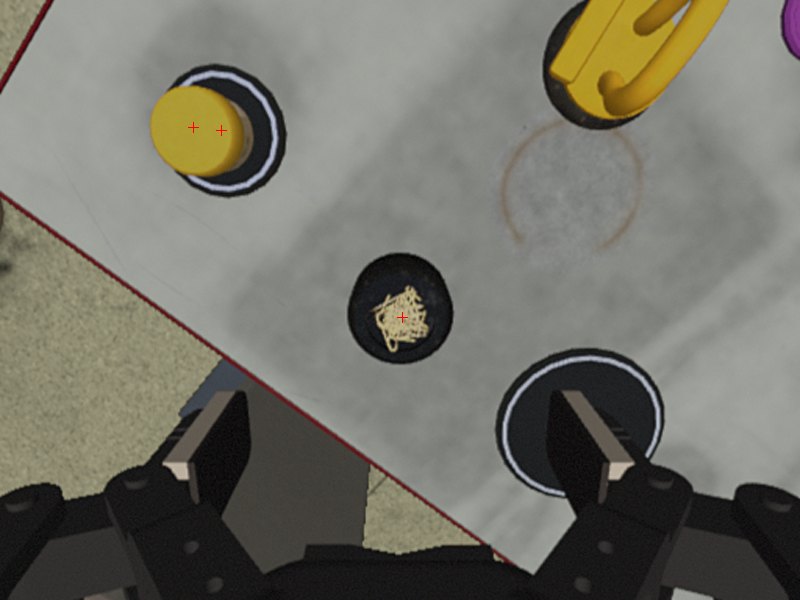

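The tin's rim is centred at about (400,314), the jar's lid at (198,132) and its pad's centre at (225,131).

```bash
python3 - <<'E'
from h import *
v,s=pickle.load(open("w5.pkl","rb"))
f=lambda a,b,z:ray(v,a*.64,b*.64,z).round(4)
print("jar lid",f(198,132,.037),"pad",f(225,131,.004),"tin",f(400.5,315,.034),tool(s,[*f(400.5,315,.034)[:2],.014]),"p4",f(580,422,.004))
E
python3 -m pendant '[[[1,1,60],[0,0,0],0],[[1,1,90],[0,0,0],0],[[1,1,105],[0,0,0],0],[[1,1,105],[0,0,0],0],[[1,1,105],[0,0,0],1],[[1,1,105],[0,0,0],1],[[1,1,105],[0,0,0],1],[[1,1,105],[0,0,0],1],[[1,1,105],[0,0,0],1],[[1,1,80],[0,0,0],1],[[1,1,20],[0,0,0],1],[[1,1,0],[0,0,0],1],[[1,1,0],[0,0,0],1],[[1,1,0],[0,0,0],1]]' 40;  python3 - <<'E'
from h import *
from rig import read_state
s=read_state();print(s["position"],tool(s,[.5943,-.120,.12]))
E
```

```text
jar lid [0.462  0.2287 0.037 ] pad [0.4635 0.2295 0.004 ] tin [0.4547 0.115  0.034 ] [1.54757086e+00 7.86332541e-02 1.04854247e+02] p4 [ 0.4639 -0.0074  0.004 ]
time: 13.98
position: [0.4547, 0.113, 0.1186]
orientation: [0.94, 0.342, -0.0, -0.0]
wrist_force: [-0.4, -0.2, -2.1]
width: 0.0485
grip_force: 42.4
[0.45465252 0.113027   0.11862037] [-43.00310587 268.24157895  -1.44671648]
```

```bash
python3 -m pendant '[[[-43,268,0],[0,0,0],1],[[-43,268,0],[0,0,0],1],[[-43,268,0],[0,0,0],1],[[-43,268,0],[0,0,0],1],[[-43,268,0],[0,0,0],1],[[-43,268,20],[0,0,0],1],[[-43,268,40],[0,0,0],1],[[-43,268,40],[0,0,0],1],[[-43,268,40],[0,0,0],1],[[-43,268,40],[0,0,0],1]]'; python3 look.py w6 "[.5943,-.120,.004]"
```

```text
time: 15.22
position: [0.595, -0.1197, 0.08]
orientation: [0.94, 0.342, 0.0, 0.0]
wrist_force: [-0.1, -0.1, -0.9]
width: 0.0487
grip_force: 42.4
15.275 [-0.2   0.5  -0.03  1.04  0.    2.24] [ 0.595  -0.1197  0.08  ] [9.395e-01 3.424e-01 5.000e-04 3.000e-04] 0.04851896479871154 [-0.8 -0.2 -0.3]
```

View pics/w6.png

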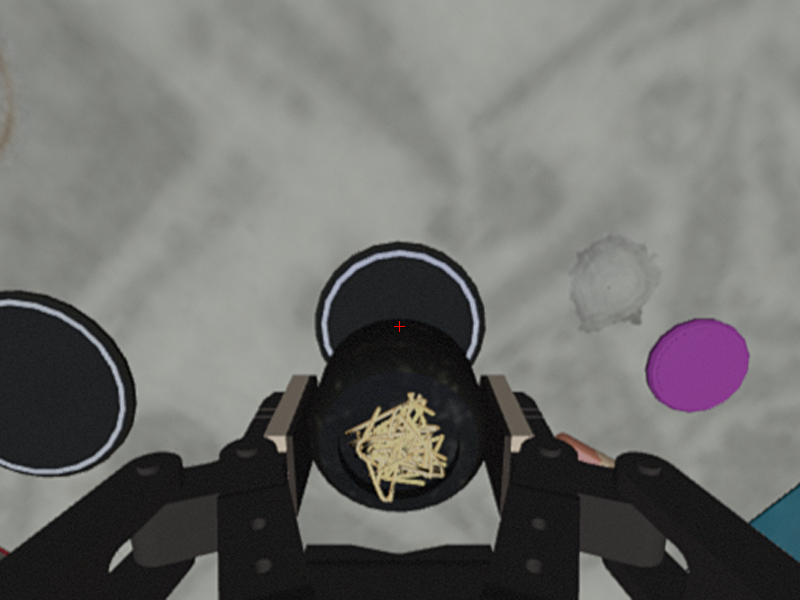

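The pad centre is at about (400,322) and the tin's rim at about (399.5,428). The pink block at (590,450) lies outside the finger sweep.

```bash
python3 - <<'E'
from h import *
v,s=pickle.load(open("w6.pkl","rb"))
print(tool(s,ray(v,399.5*.64,428*.64,.1)),tool(s,ray(v,400*.64,322*.64,.004)))
E
```

```text
[  4.89775366  -0.75160112 -19.97823703] [ 1.13349966 -0.23060908 76.01962884]
```

```bash
python3 -m pendant '[[[0.5,0,40],[0,0,0],1],[[0.5,0,56],[0,0,0],1],[[0.5,0,61],[0,0,0],1],[[0.5,0,61.5],[0,0,0],1],[[0.5,0,61.5],[0,0,0],1],[[0.5,0,61.5],[0,0,0],0.3],[[0.5,0,61.5],[0,0,0],0.2],[[0.5,0,61.5],[0,0,0],0.2],[[0,0,30],[0,0,0],0.2],[[0,0,-30],[0,0,0],0.3],[[0,0,-70],[0,0,0],0.5],[[0,0,-70],[0,0,0],0.5],[[0,0,-70],[0,0,0],0.5]]'; python3 - <<'E'
from h import *
from rig import read_state
v=pickle.load(open("v0.pkl","rb"))["top"]
# top bar ends from crop c0: (250,78),(262,152) at z~.072
f=lambda a,b,z:ray(v,118+a/2.963-.33,140+b/2.963-.33,z)
A,B=f(250,80,.073),f(262,150,.073);print(A,B,(A+B)/2,np.degrees(np.arctan2(*(A-B)[1::-1])),"base",f(264,124,.008))
s=read_state();print(s["position"],tool(s,[.598,.115,.15]))
v5,_=pickle.load(open("w3.pkl","rb")); g=lambda a,b,z:ray(v5,a*.64,b*.64,z)
print("w3 bar",g(128,66,.073),g(78,215,.073),"base",g(180,145,.01))
E
```

```text
time: 16.9
position: [0.5943, -0.1197, 0.1486]
orientation: [0.94, 0.342, -0.0, -0.0]
wrist_force: [-0.6, -0.5, 0.2]
width: 0.0427
grip_force: 0.0
[0.62275444 0.11817587 0.073     ] [0.57098881 0.10959887 0.073     ] [0.59687163 0.11388737 0.073     ] 9.407822735865954 base [0.60007713 0.11384276 0.008     ]
[ 0.59429207 -0.11966964  0.14855289] [ 153.80419607 -177.27930714   -1.41323217]
w3 bar [0.62624752 0.11553659 0.073     ] [0.5789482  0.10495974 0.073     ] base [0.60148728 0.11229091 0.01      ]
```

```bash
python3 -m pendant '[[[154,-177,0],[0,0,27],0.4],[[154,-177,0],[0,0,27],0.4],[[154,-177,0],[0,0,27],0.4],[[154,-177,0],[0,0,27],0.4],[[154,-177,0],[0,0,27],0.4],[[154,-177,0],[0,0,27],0.4],[[154,-177,0],[0,0,27],0.4],[[154,-177,0],[0,0,27],0.4]]'; python3 look.py w7 "[.5985,.1135,.073]" "[.62,.118,.073]" "[.577,.109,.073]" "[.6,.113,.004]"
```

```text
time: 17.9
position: [0.5986, 0.1138, 0.1492]
orientation: [0.994, 0.113, -0.0, 0.0]
wrist_force: [-0.3, 0.3, 0.5]
width: 0.0511
grip_force: 0.0
17.95 [ 0.19  0.47  0.1   1.2  -0.    3.1 ] [0.5987 0.114  0.1492] [ 0.9936  0.1129 -0.      0.    ] 0.050911884009012635 [ 0.2  0.5 -0.3]
```

View pics/w7.png

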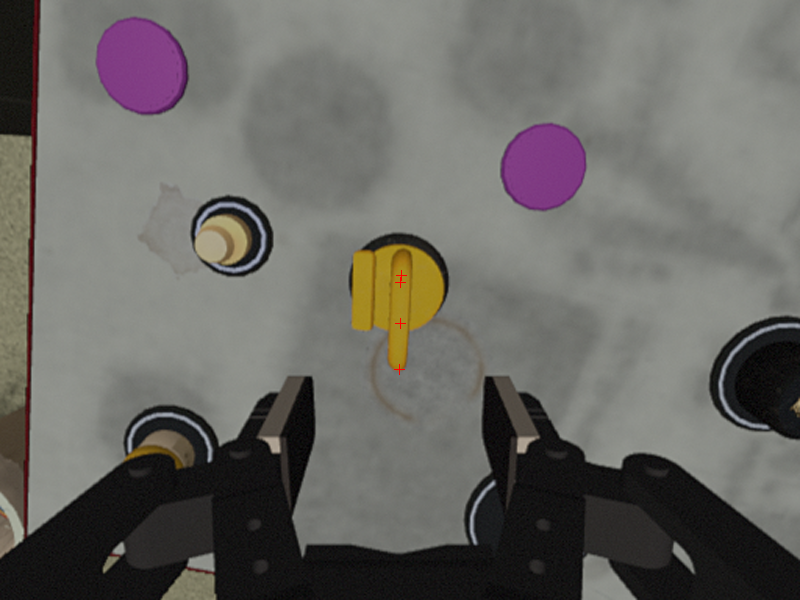

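The loop bar runs almost along the tool's x axis, from (402,250) to (398,370), centred between the fingers. I'll descend and grip it.

```bash
python3 -m pendant '[[[1,0,50],[0,0,0],0.4],[[1,0,75],[0,0,0],0.4],[[1,0,88],[0,0,0],0.4],[[1,0,88],[0,0,0],0.6],[[1,0,88],[0,0,0],1],[[1,0,88],[0,0,0],1],[[1,0,88],[0,0,0],1],[[1,0,88],[0,0,0],1],[[1,0,88],[0,0,0],1],[[1,0,88],[0,0,0],1],[[1,0,70],[0,0,0],1],[[1,0,45],[0,0,0],1],[[1,0,38],[0,0,0],1],[[1,0,38],[0,0,0],1],[[1,0,38],[0,0,0],1]]' 50;  python3 - <<'E'
from h import *
from rig import read_state
s=read_state();print(s["position"],tool(s,[.4635,-.0095,.11]))
E
```

```text
time: 19.82
position: [0.5991, 0.115, 0.1104]
orientation: [0.994, 0.114, -0.001, 0.0]
wrist_force: [0.5, -0.7, -1.6]
width: 0.007
grip_force: 49.1
[0.59911798 0.11500051 0.11035576] [-160.21490021   90.68417936    0.55215514]
```

```bash
python3 -m pendant '[[[-160,90,0],[0,0,0],1],[[-160,90,0],[0,0,0],1],[[-160,90,0],[0,0,0],1],[[-160,90,0],[0,0,0],1],[[-160,90,0],[0,0,0],1],[[-160,90,20],[0,0,0],1],[[-160,90,20],[0,0,0],1],[[-160,90,20],[0,0,0],1]]'; python3 look.py w8 "[.4635,-.0095,.004]"
```

```text
time: 20.82
position: [0.4646, -0.0082, 0.0915]
orientation: [0.993, 0.114, -0.0, -0.0]
wrist_force: [-0.2, -0.1, -0.6]
width: 0.0075
grip_force: 49.6
20.875 [-0.02  0.22 -0.41  0.94  0.    2.9 ] [ 0.4646 -0.0083  0.0917] [9.935e-01 1.139e-01 2.000e-04 0.000e+00] 0.006741520356366194 [-0.3 -0.7  0.2]
```

View pics/w8.png

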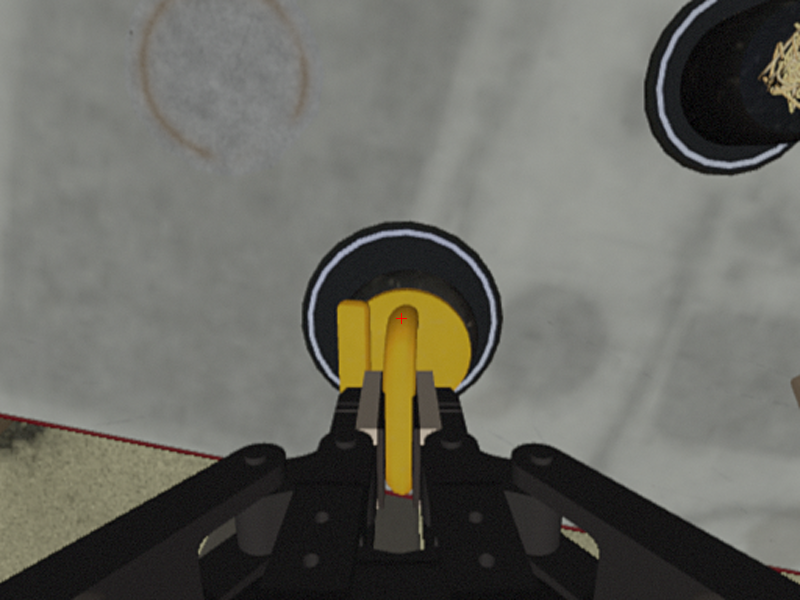

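The pad is centred at about (402,315), with the loop at x = 401 and the tool already over it to about 1 mm. I'll lower and release.

```bash
python3 -m pendant '[[[0,1,12],[0,0,0],1],[[0,1,21],[0,0,0],1],[[0,1,25],[0,0,0],1],[[0,1,26],[0,0,0],1],[[0,1,26],[0,0,0],1],[[0,1,26],[0,0,0],0.8],[[0,1,26],[0,0,0],0.6],[[0,1,26],[0,0,0],0.5],[[0,1,26],[0,0,0],0.5],[[0,1,0],[0,0,0],0.5],[[0,1,-50],[0,0,0],0.5],[[0,1,-100],[0,0,0],0.5],[[-120,1,-120],[0,0,0],0.5],[[-120,1,-120],[0,0,0],0.5],[[-120,1,-120],[0,0,0],0.5],[[-120,1,-120],[0,0,0],0.5]]'
python3 - <<'E'
from h import *
from rig import viewer
v=viewer.get_image("top");pickle.dump(v,open("t1.pkl","wb"))
im=v["image"].copy()[140:275,118:388]
cv2.imwrite("pics/t1.png",cv2.resize(im,(800,400),interpolation=cv2.INTER_CUBIC))
E
```

```text
time: 22.88
position: [0.3478, -0.0368, 0.2115]
orientation: [0.994, 0.113, 0.001, 0.0]
wrist_force: [0.9, -0.8, -1.1]
width: 0.0428
grip_force: 0.0
```

View pics/t1.png

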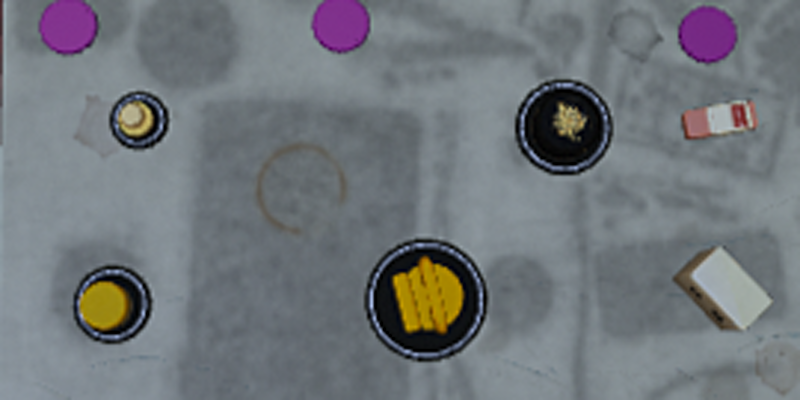

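All four stand on their own pads, and the box and block look unmoved. I'll check the lifter and jar centring in an enlarged crop.

```bash
python3 - <<'E'
from h import *
v=pickle.load(open("t1.pkl","rb"));d=pickle.load(open("v0.pkl","rb"))["top"]
f=lambda a,b,z:ray(v,118+(a+.5)/2.963-.5,140+(b+.5)/2.963-.5,z).round(4)
print("cam",-v["R"].T@v["t"])
print("bar",f(426,258,.073),f(437,332,.073),"pad",f(426,300,.004)); print("jar",f(105,306,.037),f(112.5,304,.004)); print("weight knob",f(132,117,.029),f(139,120,.004))
a=cv2.resize(d["image"][160:200,184:224],(400,400),interpolation=cv2.INTER_CUBIC);b=cv2.resize(v["image"][218:263,239:284],(400,400),interpolation=cv2.INTER_CUBIC)
cv2.imwrite("pics/z.png",cv2.convertScaleAbs(np.hstack([a,b]),alpha=1.8,beta=20))
E
```

```text
cam [0.43930778 0.02119254 1.05187018]
bar [ 0.4908 -0.008   0.073 ] [ 0.4378 -0.0149  0.073 ] pad [ 0.4622 -0.0095  0.004 ]
jar [0.4609 0.2296 0.037 ] [0.463  0.2307 0.004 ]
weight knob [0.6037 0.2123 0.029 ] [0.6053 0.2115 0.004 ]
```

View pics/z.png

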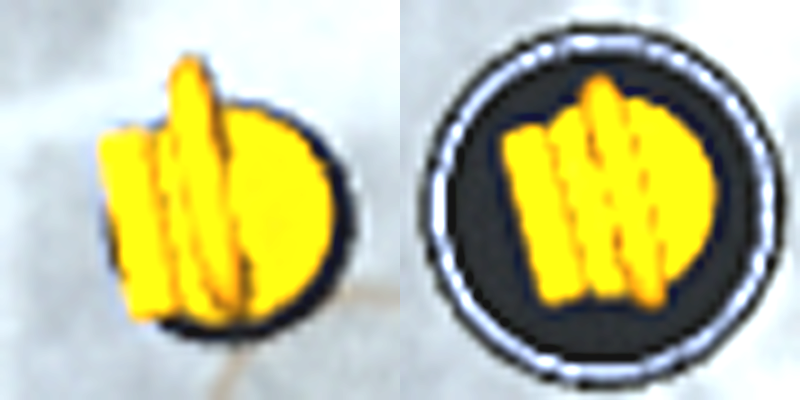

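The right-hand crop shows the lifter centred to about 2 mm at (608,195) against the pad's (603,203). Jar and weight are within about 2.5 mm, so I'll hand in.

```bash
python3 -c "
from rig import workorder
print(workorder.finish_job())"
```

```text
the job is handed in; nothing more can be done
None
```

The job is handed in at about 23 s of the 83 s: weight, jar, tin and lifter each stand upright on their own pads (weight, jar and lifter measured within about 3 mm of centre, the tin checked by eye), and the white box and pink block look unmoved.

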